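# Index the forge bench's bar rest to the cut-off hardy

## Robot

A 6-joint arm with a two-finger parallel gripper is mounted at the origin on the work surface. World frame = base frame: x ahead of the robot, y to its left, z up, the work surface at z = 0. Lengths are in m, angles in rad, forces in N, time in s.
With the tool pointing down it reaches from about 0.4 to 0.825 m from the base axis. Payload 7 kg.
Tool frame: the origin (TCP) lies midway between the tips of the shut fingers; the grasp point (between the pads) lies 19 mm behind it; z points along the fingers, y is the line along which they close (so a half turn about z gives the same grasp; the last joint's range is limited). The gripper opens to 88 mm and grips with 3 to 60 N. Pads are 19 mm wide; open, the fingers measure 130 mm over their backs; the gripper's body (78 mm by 193 mm) begins 47 mm behind the grasp point.
Start: joints at [1.591, 0.359, 0.012, 0, -1.224, -0.288], TCP at [0.179, 0.651, 0.227] pointing down, gripper open.
Joint ranges: [-3.07, 3.07], [-1.43, 2.12], [-1.02, 1.25], [-3.03, 1.67], [-3.05, -0], [-3.03, 3.03]. Speed limits (rad/s): [2.39, 2.39, 3.01, 3.14, 3.14, 3.14].

## Interface

Orientations are given as [roll, pitch, yaw] about the fixed x, y, z axes, in that order (R = Rz(yaw) Ry(pitch) Rx(roll)).
In Python, from station import get_state, grab_frame, calibration, job_done, boxes_of, regions_of, spot_point gives the robot as it stands. The module is installed in compiled form; this text tells all that it offers.
- The arm moves only by the tool arm_command, never from a script. Its argument "commands" is a list of rows, each an object of numbers: "tx", "ty", "tz": the shift along the tool's x, y, z each as a share of 25 cm, from -1 to 1; "twist": the turn about the tool's z as a share of 180 degrees, from -1 to 1. A call has exactly 8 rows; each row is the pose to reach, as a shift and turn from the pose commanded when the call began, along the tool's axes at that moment, turning the shorter way round; what a row does not reach only later rows make up. A row lasts 1/12 s, in which the tool goes at most 41.7 mm and 7.16 degrees, less where a joint would pass 70% of its speed; a pose out of reach is approached as far as the arm can. A call with a number of a shift or a turn outside -1 to 1 is refused whole. A call with a gripper value outside its range is refused whole. "claw" is the opening, from 0 (shut) to 1 (fully open), set as the call begins (left out, the last holds). The fingers move at their own pace and stop on an object; "grip_force" is the grip in N (left out, the last holds). Time passes only in rows, so rows that repeat a pose let the fingers close, or fill a call up. It gives the time, the measured TCP pose, the force, the opening and the grip force at its end, in the units of the state.
- get_state(): the state, without advancing time (a new reading comes with each control period).
- grab_frame(name): name is "side" or "top"; returns the picture (384x512x3 uint8, red, green, blue); there is no depth.
- calibration(name): a dict with "camera_matrix" (3x3 intrinsics, pixels), "k1" (the pictures are not rectified: a ray, as slopes to the right and down, at radius r is drawn at 1 + k1 r^2 times it, then the intrinsics apply), "extrinsics" (4x4, takes a point from camera to world coordinates). Camera axes: x right, y down, z forward; pixel columns grow to the right and rows downward; lengths in m; the calibration is good to about 2 mm. A picture is of the moment at which its call begins. calibration takes no time and is no camera call.
- job_done(): hands the job in; it is judged then, once.
Trained networks look in the newest picture that a camera, given by its name, has taken for a name from the list of things; names that differ only in an ending like _2 or _b are one class to them, and where a whole thing is asked for, a point or a joint stands for the part that bears it (a point fixed in the world has none). Each returns a list of dicts, best first, with "score" (0 to 1); they miss things now and then, are a little off and sometimes report something else, mostly with a low value. They report only what shows in the picture. A call takes as long as a camera call. They do not tell look-alikes from the thing itself.
- boxes_of(query, camera): "rect" ([left, top, right, bottom] in pixels, round what is visible of it).
- regions_of(query, camera): "region" (384x512 bool, what is visible of it) and "rect" ([left, top, right, bottom] in pixels, round what is visible of it).
- spot_point(query, camera): "uv" ([column, row] in pixels: a listed point, or the origin of a listed thing).
The state is a dict: "t": time; "q": joint angles; "qd": joint speeds; "joint_efforts": joint torques, N m; "eef_pos": TCP position; "ee_rot": TCP orientation; "force": force on the tool from outside, world axes, zero at the start; "moment": the same for the moment, N m; "width": finger opening in m; "gripper_force": force on a finger pad.
Only numpy, scipy, OpenCV 4.12 (cv2) and the standard library are available. Lean on these libraries where they do the work, as an engineer would, in place of code of your own. Each camera call takes 0.05 s, during which the arm holds its last target. There are 200 camera calls.

## Task

Set up the swivelling bar rest to serve the cut-off hardy, the wedge-topped stake: lift the sprung plunger next to the pivot, swing the arm until it points at the hardy, and let the plunger drop fully home in that notch. Then lift the other plunger, slide the sleeve out to the outermost hole of the arm, and let that plunger drop fully home too. Let go of everything and do not push the loose things on the bench about.

Things in the scene. Friction and masses are not known exactly. Their poses are not given: they have to be found in the camera images.
- base: Fixed foot (170 mm square plate) of the swivelling bar rest. Origin on the bench, on the vertical swivel axis. It carries a toothed sector with five radial notches 17 mm wide, at -80, -40, 0, 40 and 80 degrees about the base's z from its x axis (counter-clockwise from above positive). A stake stands 320 mm (+- 9) from the axis in line with each notch but the middle one.
- sector_front (a point): Middle notch (0 degrees) of the toothed sector: a point on the sector's top face, 50 mm above the bench and 85 mm from the swivel axis. The sector's rim is 114 mm from the axis.
- head (a joint): Swing of the rest's arm, a flat bar 40 mm wide reaching 255 mm from the swivel axis, top face 72 mm above the bench. Value in rad = direction of the arm about the base's z, 0 along the base's x; counter-clockwise from above positive, limits -1.55 to 1.55. Starts in the 0 notch. Light friction (about 0.1 N m): it stays where it is left and can be swung by its raised plunger knob.
- swivel_plunger (a joint): Lift in m of the sprung index plunger on the arm, 85 mm from the swivel axis: 0 = fully down in a notch, 0.014 = tip resting on top of the teeth between notches, 0.026 = top stop. A 12 mm round-nosed pin, it clears the teeth above 0.014. Spring and weight pull it down with about 7 N at 0 and 12 N at the top.
- swivel_knob_mid (a point): Middle of the swivel plunger's knob: upright plain black cylinder, 34 mm across, 38 mm high, from 98 to 136 mm above the bench when the plunger is down; it goes up and round with the plunger, and spins freely on its own axis, so the fingers may turn or not. Below the knob is only a 26 mm barrel, down to the arm at 72 mm.
- sleeve (a joint): Slide in m, outwards, of the grey sleeve (60 mm long, 55 mm wide, top 82 mm above the bench) along the arm. The arm has three holes 17 mm long: 0 = inner (start, sleeve centre 150 mm from the swivel axis), 0.03 = middle, 0.06 = outermost hole. Stops at -0.010 and 0.071. Friction about 1 N; its raised plunger knob can pull it along.
- rest_v (a point): Bottom of the V-shaped steel rest that stands on the sleeve, 34 mm outward of its centre, 97 mm above the bench; the arms of the V reach about 125 mm.
- sleeve_plunger (a joint): Lift in m of the sprung plunger on the sleeve's centre: 0 = fully down in a hole, 0.012 = tip riding on the arm between holes, 0.026 = top stop. Spring and weight pull it down with about 7 N at 0 and 12 N at the top.
- sleeve_knob_mid (a point): Middle of the sleeve plunger's knob, the same size and heights as the swivel knob, spins freely too; below it only a 26 mm barrel, down to the sleeve at 82 mm. It is the outer one of the two knobs, 65 mm beyond the swivel knob at the start.
- bar_end (a point): Centre of the arm's outer end, 255 mm from the swivel axis, 64 mm above the bench.
- hardy: The cut-off hardy: of the four steel stakes round the rest, the one whose top is a wedge with a straight edge, like a chisel standing edge up; 75 mm square foot block, 110 mm high. Fixed. Origin: centre of its foot.
- ball_stake: Fixed stake with a 54 mm ball on top, 111 mm high, same foot block. Origin: centre of its foot.
- flat_stake: Fixed stake with a flat 85 mm square top plate, 105 mm high, same foot block. Origin: centre of its foot.
- horn_stake: Fixed stake with a level tapered horn 130 mm long on top, 107 mm high, same foot block. Origin: centre of its foot.
- offcut: Bystander: loose flat steel offcut 110 x 40 x 12 mm, lying on the bench. Origin at its underside.
- collar: Bystander: loose short steel tube collar, 60 mm across, 30 mm high, lying on the bench. Origin at its underside.
- billet: Bystander: loose steel billet 80 x 30 x 30 mm, lying on the bench. Origin at its underside.
- hammer: Bystander: loose hammer, 280 mm long, lying on the bench. Origin at its underside.
- brush: Bystander: loose brush, 200 mm long, lying on the bench. Origin at its underside.
- tongs: Bystander: loose forge tongs, 310 mm long, lying on the bench. Origin at its underside.
There are look-alikes about, which are no part of the job. Leave any pink, purple or yellow look-alike of the hardy alone.

How it is judged:
On the way, in this order (a step that is already met when the one before it is completed fails the run):
1. the arm points at the hardy and its swivel plunger is down in that notch, with the sleeve still short of its outermost hole (horizontal distance between bar_end and hardy below 0.11 m and value of joint swivel_plunger below 0.004 m and value of joint sleeve below 0.045 m), for 0.2 s.
2. the sleeve is at the outermost hole with its plunger down (value of joint sleeve between 0.055 and 0.065 m and value of joint sleeve_plunger below 0.004 m), for 0.2 s.
At the end, for the whole second after the job is handed in: The arm's end is within 110 mm (seen from above) of the hardy's centre, which only the hardy's notch allows; the swivel plunger is down within 4 mm of fully home; the sleeve is 55 to 65 mm out (outermost hole) with its plunger down within 4 mm of fully home; arm and sleeve are at rest (all of step 2 and horizontal distance between bar_end and hardy below 0.11 m and value of joint swivel_plunger below 0.004 m and velocity of joint head between -0.02 and 0.02 rad/s and velocity of joint sleeve between -0.02 and 0.02 m/s); the robot touches nothing.
It fails at once if a loose bystander is pushed more than 30 mm (distance of any of offcut, collar, billet, hammer, brush, tongs from where it was at the start of the episode above 0.03 m).
It also fails if it takes over 58 s, if anything falls off the work surface, if the arm or the gripper's body presses on something with over 40 N, if the wrist force passes 120 N, or if a joint passes its speed limit or range.

## Working session

There is one attempt and no reset: what is moved stays moved. The work goes in short steps, Python scripts to look and compute and a tool call to move; the robot and the scene stay as the last step left them, time stands still between calls to the robot, and variables do not carry over. Pictures are saved under pics/ and viewed, at most 10 in all, crops included, and the job is handed in when it is done.

Besides the shell and the picture viewer there is one more tool, called after "Request:" as name(argument=value, ...), one argument or row to a line, values as JSON. arm_command: Moves the arm, as the interface text tells. Shift numbers are shares of 25 cm and turn numbers shares of 180 degrees, none past 1 either way. Its arguments: {"type":"object","properties":{"commands":{"type":"array"},"claw":{"type":"number"},"grip_force":{"type":"number"}},"required":["commands"]}

```bash
mkdir -p pics
cat > h.py <<'E'
import numpy as np, cv2
from station import *
def ray(cam,uv):
    c=calibration(cam);K=np.array(c["camera_matrix"]);T=np.array(c["extrinsics"])
    d=np.array([(uv[0]-K[0,2])/K[0,0],(uv[1]-K[1,2])/K[1,1]]);s=d.copy()
    for _ in range(30): s=d/(1+c["k1"]*(s@s))
    return T[:3,3],T[:3,:3]@np.array([s[0],s[1],1])
def at_z(cam,uv,z):
    o,d=ray(cam,uv);return o+d*(z-o[2])/d[2]
def save(cam,n):
    im=grab_frame(cam);cv2.imwrite(f"pics/{n}.png",im[:,:,::-1]);return im
E
python3 - <<'E'
from h import *
np.set_printoptions(precision=3,suppress=True)
for cam in("top","side"):
    save(cam,cam+"0")
    print(cam,np.array(calibration(cam)["extrinsics"])[:3].tolist())
    for q,z in(("base",0),("sector_front",.05),("swivel_knob_mid",.117),("sleeve_knob_mid",.117),("bar_end",.064),("rest_v",.097),("hardy",0),("ball_stake",0),("flat_stake",0),("horn_stake",0)):
        for r in spot_point(q,cam)[:3]: print(q,round(r["score"],2),np.round(r["uv"]),at_z(cam,r["uv"],z))
s=get_state();print(s)
E
```

```text
top [[-0.01109029985178384, -0.994703344284117, 0.10218738728038197, 0.41975538980980065], [-0.9999370922036201, 0.011203749371210756, 0.0005363165069974007, -0.030929890746042705], [-0.0016783576990933235, -0.10217501098615231, -0.9947650226286676, 1.6725223649304803]]
base 0.95 [254. 227.] [ 0.477 -0.01   0.   ]
sector_front 0.82 [255. 206.] [ 0.557 -0.017  0.05 ]
sector_front 0.72 [301. 169.] [ 0.703 -0.204  0.05 ]
sector_front 0.61 [374. 194.] [ 0.601 -0.494  0.05 ]
swivel_knob_mid 0.59 [252. 225.] [ 0.478 -0.006  0.117]
swivel_knob_mid 0.53 [258. 204.] [ 0.558 -0.031  0.117]
sleeve_knob_mid 0.48 [254. 184.] [ 0.635 -0.013  0.117]
bar_end 0.85 [253. 166.] [ 0.717 -0.01   0.064]
rest_v 0.74 [253. 181.] [ 0.65  -0.012  0.097]
hardy 0.96 [175. 250.] [0.384 0.31  0.   ]
hardy 0.84 [158. 184.] [0.654 0.384 0.   ]
hardy 0.68 [143. 213.] [0.539 0.442 0.   ]
ball_stake 0.84 [300. 169.] [ 0.713 -0.204  0.   ]
ball_stake 0.2 [204. 170.] [0.711 0.193 0.   ]
flat_stake 0.76 [331. 213.] [ 0.53  -0.327  0.   ]
horn_stake 0.84 [206. 170.] [0.71  0.185 0.   ]
side [[0.9478246465742899, -0.229914
[... 690 characters left out ...]
. 160.] [0.52  0.305 0.   ]
hardy 0.77 [188. 168.] [0.373 0.302 0.   ]
hardy 0.64 [218. 139.] [0.538 0.443 0.   ]
ball_stake 0.74 [311. 243.] [ 0.719 -0.213  0.   ]
flat_stake 0.92 [273. 284.] [ 0.532 -0.321  0.   ]
horn_stake 0.69 [276. 168.] [0.728 0.186 0.   ]
{'t': 1.1, 'q': array([ 1.591,  0.359,  0.012, -0.   , -1.224, -0.288]), 'qd': array([ 0.   , -0.001, -0.001,  0.002, -0.   , -0.001]), 'joint_efforts': array([ -0.002, -58.24 ,  29.33 ,   7.002,   0.012,  -0.   ]), 'eef_pos': array([0.179, 0.651, 0.227]), 'ee_rot': array([-3.142,  0.   , -0.268]), 'force': array([-0.203,  0.021,  0.122]), 'moment': array([ 0.013, -0.01 , -0.059]), 'gripper_force': 0.0, 'width': 0.08793721454546552}
```

View pics/top0.png

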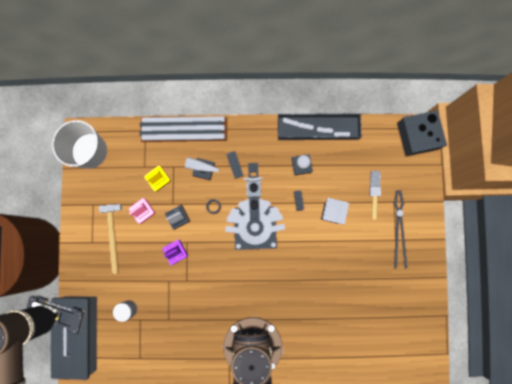

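View pics/side0.png

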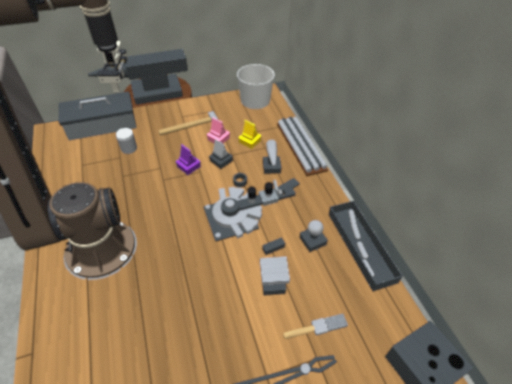

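The hardy is the grey wedge, at about (177,217) in the top picture and (221,155) in the side one, which is the +80° notch. The horn is at +40°, the ball at -40° and the flat at -80°. The coloured wedges are decoys. Next I'll look closer at the knobs.

Run:
```python
import cv2,numpy as np
a=cv2.imread("pics/top0.png")[155:255,205:305];b=cv2.imread("pics/side0.png")[165:245,200:305]
a=cv2.resize(a,(400,400),interpolation=cv2.INTER_CUBIC);b=cv2.resize(b,(400,305),interpolation=cv2.INTER_CUBIC)
c=np.zeros((400,800,3),np.uint8);c[:,:400]=a;c[:305,400:]=b
cv2.imwrite("pics/crop0.png",c)
```

```text
(no output)
```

View pics/crop0.png

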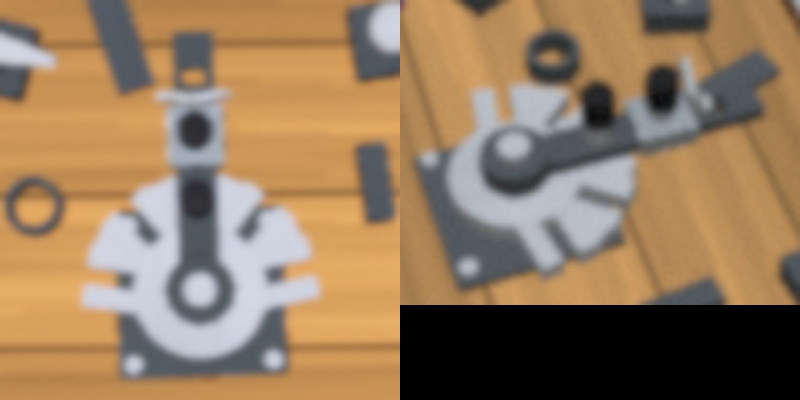

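The top view has the boss at (255,227.5), the swivel knob at (254,205), the sleeve knob at (253.7,187.5) and the arm end at (253.2,163). In the side view the knobs are at (251.7,192.3) and (268.8,187.8).

Run:
```python
from h import *
np.set_printoptions(precision=3,suppress=True)
def tri(u,v):
    o1,d1=ray("top",u);o2,d2=ray("side",v)
    s=np.linalg.lstsq(np.c_[d1,-d2],o2-o1,rcond=None)[0];return o1+d1*s[0],o2+d2*s[1]
print(tri((254,205),(251.7,192.3)),tri((253.7,187.5),(268.8,187.8)))
print(at_z("top",(255,227.5),.08),at_z("top",(253.2,163.3),.07),at_z("top",(254,205),.117),at_z("top",(253.7,187.5),.117),at_z("side",(251.7,192.3),.117),at_z("side",(268.8,187.8),.117))
print(at_z("top",(177,217),.055),at_z("side",(221,156),.03))
for q in("horn_stake","ball_stake","flat_stake"):
  pass
```

```text
(array([ 0.555, -0.014,  0.122]), array([ 0.555, -0.014,  0.122])) (array([ 0.621, -0.014,  0.123]), array([ 0.621, -0.014,  0.123]))
[ 0.471 -0.017  0.08 ] [ 0.725 -0.012  0.07 ] [ 0.555 -0.014  0.117] [ 0.622 -0.014  0.117] [ 0.557 -0.01   0.117] [ 0.623 -0.009  0.117]
[0.516 0.291 0.055] [0.518 0.3   0.03 ]
```

Request:
arm_command(
  commands=[
    {"tx": 0.11, "ty": 0.11, "twist": 0.04},
    {"tx": 0.22, "ty": 0.22, "twist": 0.08},
    {"tx": 0.33, "ty": 0.33, "twist": 0.12},
    {"tx": 0.44, "ty": 0.44, "twist": 0.155},
    {"tx": 0.55, "ty": 0.55, "twist": 0.19},
    {"tx": 0.66, "ty": 0.66, "twist": 0.23},
    {"tx": 0.78, "ty": 0.78, "twist": 0.27},
    {"tx": 0.9, "ty": 0.9, "twist": 0.31},
  ],
  claw=1,
  grip_force=40,
)

```text
invalid input
```

```bash
cat >> h.py <<'E'
def to(x,y,z,yawdeg):
    s=get_state();p=s["eef_pos"];w=s["ee_rot"][2]
    d=np.array([x,y,z])-p;c,n=np.cos(w),np.sin(w)
    print("t",round(s["t"],2),"p",p.round(4),"yaw",np.degrees(w).round(1),"F",s["force"].round(1),"w",round(s["width"],4))
    print("tx,ty,tz",np.round(np.array([c*d[0]+n*d[1],n*d[0]-c*d[1],-d[2]])/.25,3),"twist",round(((np.degrees(w)-yawdeg+180)%360-180)/180,3))
E
python3 -c "
from h import *
to(.555,-.014,.2,-179)"
```

```text
t 1.1 p [0.1786 0.6509 0.2266] yaw -15.3 F [-0.2  0.   0.1] w 0.0879
tx,ty,tz [2.156 2.166 0.106] twist 0.909
```

Request:
arm_command(
  commands=[
    {"tx": 0.11, "ty": 0.11, "tz": 0, "twist": 0.04},
    {"tx": 0.22, "ty": 0.22, "tz": 0, "twist": 0.08},
    {"tx": 0.33, "ty": 0.33, "tz": 0, "twist": 0.12},
    {"tx": 0.44, "ty": 0.44, "tz": 0, "twist": 0.155},
    {"tx": 0.55, "ty": 0.55, "tz": 0, "twist": 0.19},
    {"tx": 0.66, "ty": 0.66, "tz": 0, "twist": 0.23},
    {"tx": 0.78, "ty": 0.78, "tz": 0, "twist": 0.27},
    {"tx": 0.9, "ty": 0.9, "tz": 0, "twist": 0.31},
  ],
  claw=1,
  grip_force=40,
)

```text
t: 1.77
eef_pos: [0.3358, 0.374, 0.2268]
ee_rot: [-3.141, 0.001, -1.245]
force: [1.7, -0.2, -0.9]
width: 0.0876
gripper_force: 0.0
```

```bash
python3 -c "
from h import *
to(.555,-.014,.2,-179)"
```

```text
t 1.77 p [0.3358 0.374  0.2268] yaw -71.3 F [ 1.7 -0.2 -0.9] w 0.0876
tx,ty,tz [ 1.751 -0.334  0.107] twist 0.598
```

Request:
arm_command(
  commands=[
    {"tx": 0.12, "ty": -0.02, "tz": 0, "twist": 0.035},
    {"tx": 0.24, "ty": -0.04, "tz": 0, "twist": 0.07},
    {"tx": 0.37, "ty": -0.07, "tz": 0, "twist": 0.11},
    {"tx": 0.5, "ty": -0.1, "tz": 0, "twist": 0.15},
    {"tx": 0.63, "ty": -0.12, "tz": 0, "twist": 0.19},
    {"tx": 0.75, "ty": -0.14, "tz": 0, "twist": 0.225},
    {"tx": 0.88, "ty": -0.17, "tz": 0, "twist": 0.26},
    {"tx": 1.0, "ty": -0.19, "tz": 0, "twist": 0.3},
  ],
)

```text
t: 2.43
eef_pos: [0.4623, 0.1532, 0.227]
ee_rot: [-3.141, 0.001, -2.187]
force: [0.5, 0.7, 0.0]
width: 0.0876
gripper_force: 0.0
```

```bash
python3 -c "
from h import *
to(.555,-.014,.2,-179)"
```

```text
t 2.43 p [0.4623 0.1532 0.227 ] yaw -125.3 F [0.5 0.7 0. ] w 0.0876
tx,ty,tz [ 0.332 -0.689  0.108] twist 0.298
```

Request:
arm_command(
  commands=[
    {"tx": 0.04, "ty": -0.09, "tz": 0, "twist": 0.038},
    {"tx": 0.08, "ty": -0.18, "tz": 0, "twist": 0.075},
    {"tx": 0.13, "ty": -0.27, "tz": 0, "twist": 0.112},
    {"tx": 0.18, "ty": -0.36, "tz": 0, "twist": 0.15},
    {"tx": 0.22, "ty": -0.45, "tz": 0, "twist": 0.19},
    {"tx": 0.26, "ty": -0.54, "tz": 0, "twist": 0.225},
    {"tx": 0.3, "ty": -0.62, "tz": 0.05, "twist": 0.262},
    {"tx": 0.332, "ty": -0.689, "tz": 0.108, "twist": 0.298},
  ],
)

```text
t: 3.1
eef_pos: [0.5564, -0.0133, 0.2004]
ee_rot: [3.141, 0.003, -3.124]
force: [0.1, 0.5, -0.6]
width: 0.0877
gripper_force: 0.0
```

```bash
python3 -c "
from h import *
to(.555,-.014,.2,-179)
im=save('side','s1');save('top','t1')
cv2.imwrite('pics/c1.png',np.hstack([cv2.resize(cv2.imread('pics/side' '0.png' if 0 else 'pics/s1.png')[120:240,190:310],(390,390),interpolation=2),cv2.resize(cv2.imread('pics/t1.png')[140:240,200:300],(390,390),interpolation=2)]))"
```

```text
t 3.1 p [ 0.5564 -0.0133  0.2004] yaw -179.0 F [ 0.1  0.5 -0.6] w 0.0877
tx,ty,tz [ 0.006 -0.003  0.002] twist 0.0
```

View pics/c1.png

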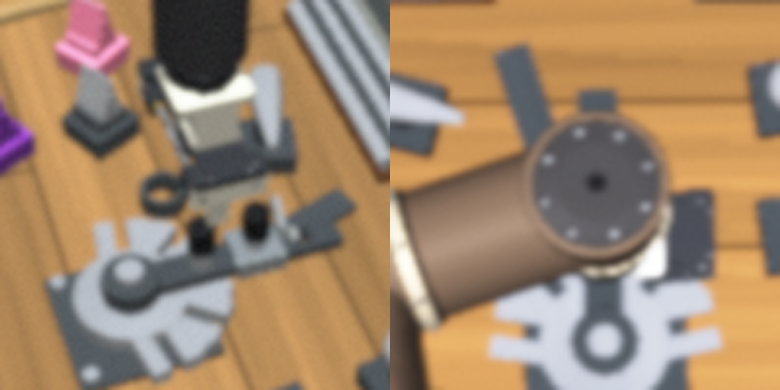

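The side crop shows the open gripper over the swivel knob at about (200,235), fingers either side. I'll go down and grip.

Request:
arm_command(
  commands=[
    {"tx": 0.005, "ty": 0, "tz": 0.08, "twist": 0},
    {"tx": 0.005, "ty": 0, "tz": 0.16, "twist": 0},
    {"tx": 0.005, "ty": 0, "tz": 0.24, "twist": 0},
    {"tx": 0.005, "ty": 0, "tz": 0.3, "twist": 0},
    {"tx": 0.005, "ty": 0, "tz": 0.36, "twist": 0},
    {"tx": 0.005, "ty": 0, "tz": 0.4, "twist": 0},
    {"tx": 0.005, "ty": 0, "tz": 0.415, "twist": 0},
    {"tx": 0.005, "ty": 0, "tz": 0.415, "twist": 0},
  ],
)

```text
t: 3.87
eef_pos: [0.5535, -0.0119, 0.0954]
ee_rot: [-3.141, -0.001, -3.117]
force: [0.1, 0.5, 0.4]
width: 0.0875
gripper_force: 0.0
```

Request:
arm_command(
  commands=[
    {"tx": 0, "ty": 0, "tz": 0, "twist": 0},
    {"tx": 0, "ty": 0, "tz": 0, "twist": 0},
    {"tx": 0, "ty": 0, "tz": 0, "twist": 0},
    {"tx": 0, "ty": 0, "tz": 0, "twist": 0},
    {"tx": 0, "ty": 0, "tz": 0, "twist": 0},
    {"tx": 0, "ty": 0, "tz": 0, "twist": 0},
    {"tx": 0, "ty": 0, "tz": 0, "twist": 0},
    {"tx": 0, "ty": 0, "tz": 0, "twist": 0},
  ],
  claw=0,
  grip_force=45,
)

```text
t: 4.53
eef_pos: [0.5538, -0.0121, 0.0959]
ee_rot: [3.142, 0.0, -3.118]
force: [-0.3, -0.1, 0.5]
width: 0.0399
gripper_force: 0.0
```

Request:
arm_command(
  commands=[
    {"tx": 0, "ty": 0, "tz": 0, "twist": 0},
    {"tx": 0, "ty": 0, "tz": 0, "twist": 0},
    {"tx": 0, "ty": 0, "tz": 0, "twist": 0},
    {"tx": 0, "ty": 0, "tz": 0, "twist": 0},
    {"tx": 0, "ty": 0, "tz": -0.02, "twist": 0},
    {"tx": 0, "ty": 0, "tz": -0.04, "twist": 0},
    {"tx": 0, "ty": 0, "tz": -0.06, "twist": 0},
    {"tx": 0, "ty": 0, "tz": -0.08, "twist": 0},
  ],
)

```text
t: 5.2
eef_pos: [0.5536, -0.0121, 0.1157]
ee_rot: [3.142, -0.001, -3.118]
force: [4.0, -0.4, -10.6]
width: 0.0332
gripper_force: 45.0
```

```bash
python3 -c "
from h import *
to(.555,-.014,.2,-179);print(get_state())"
```

```text
t 5.2 p [ 0.5536 -0.0121  0.1157] yaw -178.6 F [  4.   -0.4 -10.6] w 0.0332
tx,ty,tz [-0.005 -0.008 -0.337] twist 0.002
{'t': 5.2, 'q': array([ 3.31733476e-01,  2.60680751e-01, -4.04792351e-01, -3.33222950e-04,
       -9.05907450e-01, -1.87871650e+00]), 'qd': array([-9.58997607e-05, -6.91986255e-02,  7.06385382e-02, -6.86231580e-04,
       -1.37259148e-01, -2.12375157e-04]), 'joint_efforts': array([ 3.00356671e-01, -5.08541107e+01,  2.59111851e+01,  6.43053219e+00,
       -1.20072484e+00,  2.86592287e-03]), 'eef_pos': array([ 0.55358578, -0.01206548,  0.11574242]), 'ee_rot': array([ 3.14151993e+00, -6.36215295e-04, -3.11798500e+00]), 'force': array([  4.04623754,  -0.38164039, -10.60217033]), 'moment': array([-0.29641031, -1.68879057, -0.07701459]), 'gripper_force': 44.997491240501404, 'width': 0.033249235308946704}
```

Request:
arm_command(
  commands=[
    {"tx": 0.001, "ty": 0.03, "tz": 0, "twist": -0.028},
    {"tx": 0.005, "ty": 0.059, "tz": 0, "twist": -0.056},
    {"tx": 0.012, "ty": 0.088, "tz": 0, "twist": -0.083},
    {"tx": 0.02, "ty": 0.116, "tz": 0, "twist": -0.111},
    {"tx": 0.032, "ty": 0.144, "tz": 0, "twist": -0.139},
    {"tx": 0.046, "ty": 0.17, "tz": 0, "twist": -0.167},
    {"tx": 0.062, "ty": 0.195, "tz": 0, "twist": -0.194},
    {"tx": 0.08, "ty": 0.219, "tz": 0, "twist": -0.222},
  ],
)

```text
t: 5.87
eef_pos: [0.5316, 0.0421, 0.1155]
ee_rot: [3.141, -0.001, -2.416]
force: [2.4, -2.5, -11.5]
width: 0.0331
gripper_force: 45.0
```

```bash
python3 -c "
from h import *
to(.483,.069,.1157,-100)
s=get_state();print(s['moment'],s['gripper_force'])"
```

```text
t 5.87 p [0.5316 0.0421 0.1155] yaw -138.5 F [  2.4  -2.5 -11.5] w 0.0331
tx,ty,tz [ 0.074  0.209 -0.001] twist -0.214
[-0.80899895 -1.13954354  0.03553765] 44.99610364437103
```

Request:
arm_command(
  commands=[
    {"tx": 0.001, "ty": 0.03, "tz": 0, "twist": -0.028},
    {"tx": 0.005, "ty": 0.059, "tz": 0, "twist": -0.056},
    {"tx": 0.012, "ty": 0.088, "tz": 0, "twist": -0.083},
    {"tx": 0.02, "ty": 0.116, "tz": 0, "twist": -0.111},
    {"tx": 0.032, "ty": 0.144, "tz": 0, "twist": -0.139},
    {"tx": 0.046, "ty": 0.17, "tz": 0, "twist": -0.167},
    {"tx": 0.062, "ty": 0.195, "tz": 0, "twist": -0.194},
    {"tx": 0.08, "ty": 0.219, "tz": 0, "twist": -0.222},
  ],
)

```text
t: 6.53
eef_pos: [0.4788, 0.0678, 0.1151]
ee_rot: [3.138, -0.004, -1.719]
force: [2.8, -12.1, -11.0]
width: 0.0336
gripper_force: 45.0
```

Request:
arm_command(
  commands=[
    {"tx": 0, "ty": 0, "tz": 0, "twist": 0},
    {"tx": 0, "ty": 0, "tz": 0, "twist": 0},
    {"tx": 0, "ty": 0, "tz": 0.015, "twist": 0},
    {"tx": 0, "ty": 0, "tz": 0.03, "twist": 0},
    {"tx": 0, "ty": 0, "tz": 0.045, "twist": 0},
    {"tx": 0, "ty": 0, "tz": 0.055, "twist": 0},
    {"tx": 0, "ty": 0, "tz": 0.065, "twist": 0},
    {"tx": 0, "ty": 0, "tz": 0.07, "twist": 0},
  ],
)

```text
t: 7.2
eef_pos: [0.4816, 0.0676, 0.0988]
ee_rot: [-3.141, -0.004, -1.722]
force: [7.6, -15.1, -2.4]
width: 0.0336
gripper_force: 45.0
```

```bash
python3 -c "
from h import *
to(.483,.069,.0959,-99)
s=get_state();print(s['moment'],s['gripper_force'])"
```

```text
t 7.2 p [0.4816 0.0676 0.0988] yaw -98.7 F [  7.6 -15.1  -2.4] w 0.0336
tx,ty,tz [-0.006 -0.005  0.012] twist 0.002
[-5.35978746 -2.90995154 -0.01042505] 44.99984622001648
```

Request:
arm_command(
  commands=[
    {"tx": 0, "ty": 0, "tz": 0, "twist": 0},
    {"tx": 0, "ty": 0, "tz": 0, "twist": 0},
    {"tx": 0, "ty": 0, "tz": 0, "twist": 0},
    {"tx": 0, "ty": 0, "tz": 0, "twist": 0},
    {"tx": 0, "ty": 0, "tz": 0, "twist": 0},
    {"tx": 0, "ty": 0, "tz": 0, "twist": 0},
    {"tx": 0, "ty": 0, "tz": 0, "twist": 0},
    {"tx": 0, "ty": 0, "tz": 0, "twist": 0},
  ],
  claw=0.9,
)

```text
t: 7.87
eef_pos: [0.4813, 0.0702, 0.0984]
ee_rot: [-3.142, 0.0, -1.723]
force: [-0.4, -0.7, -0.0]
width: 0.0774
gripper_force: 0.0
```

Request:
arm_command(
  commands=[
    {"tx": 0, "ty": 0, "tz": -0.05, "twist": 0},
    {"tx": 0, "ty": 0, "tz": -0.1, "twist": 0},
    {"tx": 0, "ty": 0, "tz": -0.15, "twist": 0},
    {"tx": 0, "ty": 0, "tz": -0.2, "twist": 0},
    {"tx": 0, "ty": 0, "tz": -0.26, "twist": 0},
    {"tx": 0, "ty": 0, "tz": -0.32, "twist": 0},
    {"tx": 0, "ty": 0, "tz": -0.37, "twist": 0},
    {"tx": 0, "ty": 0, "tz": -0.4, "twist": 0},
  ],
)

```text
t: 8.53
eef_pos: [0.4818, 0.0703, 0.1998]
ee_rot: [-3.14, 0.001, -1.723]
force: [0.6, 0.3, 0.1]
width: 0.0787
gripper_force: 0.0
```

```bash
python3 -c "
from h import *
to(.483,.069,.2,-99)
save('side','s2');save('top','t2')
cv2.imwrite('pics/c2.png',np.hstack([cv2.resize(cv2.imread('pics/s2.png')[115:235,170:290],(390,390),interpolation=2),cv2.resize(cv2.imread('pics/t2.png')[160:260,165:265],(390,390),interpolation=2)]))"
```

```text
t 8.53 p [0.4818 0.0703 0.1998] yaw -98.7 F [0.6 0.3 0.1] w 0.0787
tx,ty,tz [ 0.004 -0.006 -0.001] twist 0.002
```

View pics/c2.png

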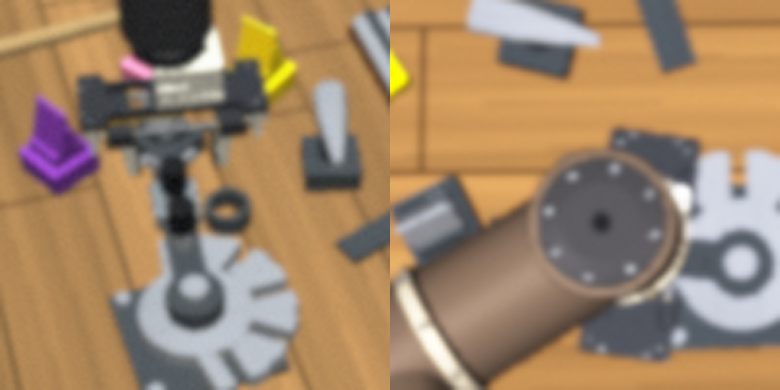

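The arm now points at the grey hardy, with the knobs at about (226,180) and (223,169) in the side picture. I'll check their heights.

```bash
python3 -c "
from h import *
for z in (.10,.117,.131):print(z,at_z('side',(226,180.5),z).round(3),at_z('side',(223.2,169.2),z).round(3))
to(.492,.133,.2,-99)"
```

```text
0.1 [0.487 0.09  0.1  ] [0.492 0.152 0.1  ]
0.117 [0.483 0.075 0.117] [0.489 0.135 0.117]
0.131 [0.48  0.062 0.131] [0.486 0.122 0.131]
t 8.63 p [0.4819 0.0704 0.1994] yaw -98.7 F [-0.6  0.8  0.5] w 0.0789
tx,ty,tz [-0.254 -0.002 -0.002] twist 0.002
```

Request:
arm_command(
  commands=[
    {"tx": -0.08, "ty": 0, "tz": 0, "twist": 0},
    {"tx": -0.16, "ty": 0, "tz": 0, "twist": 0},
    {"tx": -0.255, "ty": 0, "tz": 0, "twist": 0},
    {"tx": -0.255, "ty": 0, "tz": 0.1, "twist": 0},
    {"tx": -0.255, "ty": 0, "tz": 0.2, "twist": 0},
    {"tx": -0.255, "ty": 0, "tz": 0.3, "twist": 0},
    {"tx": -0.255, "ty": 0, "tz": 0.38, "twist": 0},
    {"tx": -0.255, "ty": 0, "tz": 0.415, "twist": 0},
  ],
)

```text
t: 9.3
eef_pos: [0.4888, 0.1319, 0.0909]
ee_rot: [3.137, -0.003, -1.723]
force: [-0.3, 0.0, 0.2]
width: 0.0786
gripper_force: 0.0
```

Request:
arm_command(
  commands=[
    {"tx": 0, "ty": 0, "tz": 0, "twist": 0},
    {"tx": 0, "ty": 0, "tz": 0, "twist": 0},
    {"tx": 0, "ty": 0, "tz": 0, "twist": 0},
    {"tx": 0, "ty": 0, "tz": 0, "twist": 0},
    {"tx": 0, "ty": 0, "tz": 0, "twist": 0},
    {"tx": 0, "ty": 0, "tz": 0, "twist": 0},
    {"tx": 0, "ty": 0, "tz": 0, "twist": 0},
    {"tx": 0, "ty": 0, "tz": 0, "twist": 0},
  ],
  claw=0,
  grip_force=45,
)

```text
t: 9.97
eef_pos: [0.4911, 0.1332, 0.0949]
ee_rot: [-3.141, 0.0, -1.723]
force: [-1.3, -0.5, 1.8]
width: 0.0336
gripper_force: 45.0
```

Request:
arm_command(
  commands=[
    {"tx": 0, "ty": 0, "tz": 0, "twist": 0},
    {"tx": 0, "ty": 0, "tz": 0, "twist": 0},
    {"tx": 0, "ty": 0, "tz": 0, "twist": 0},
    {"tx": 0, "ty": 0, "tz": 0, "twist": 0},
    {"tx": 0, "ty": 0, "tz": -0.02, "twist": 0},
    {"tx": 0, "ty": 0, "tz": -0.04, "twist": 0},
    {"tx": 0, "ty": 0, "tz": -0.06, "twist": 0},
    {"tx": 0, "ty": 0, "tz": -0.08, "twist": 0},
  ],
)

```text
t: 10.63
eef_pos: [0.4899, 0.1328, 0.114]
ee_rot: [3.14, -0.001, -1.723]
force: [-0.7, 1.1, -11.9]
width: 0.0333
gripper_force: 45.0
```

```bash
python3 -c "
from h import *
to(.501,.193,.1157,-99)
s=get_state();print(s['moment'],s['gripper_force'])"
```

```text
t 10.63 p [0.4899 0.1328 0.114 ] yaw -98.7 F [ -0.7   1.1 -11.9] w 0.0333
tx,ty,tz [-0.245 -0.007 -0.007] twist 0.001
[ 0.57951728 -0.18272746 -0.01187371] 44.99783277511597
```

Request:
arm_command(
  commands=[
    {"tx": -0.04, "ty": 0, "tz": 0, "twist": 0},
    {"tx": -0.08, "ty": 0, "tz": 0, "twist": 0},
    {"tx": -0.12, "ty": 0, "tz": 0, "twist": 0},
    {"tx": -0.16, "ty": 0, "tz": 0, "twist": 0},
    {"tx": -0.2, "ty": 0, "tz": 0, "twist": 0},
    {"tx": -0.225, "ty": 0, "tz": 0, "twist": 0},
    {"tx": -0.24, "ty": 0, "tz": 0, "twist": 0},
    {"tx": -0.24, "ty": 0, "tz": 0, "twist": 0},
  ],
)

```text
t: 11.3
eef_pos: [0.5004, 0.1938, 0.1144]
ee_rot: [-3.141, 0.001, -1.722]
force: [-0.3, 0.9, -10.5]
width: 0.0333
gripper_force: 45.0
```

Request:
arm_command(
  commands=[
    {"tx": 0, "ty": 0, "tz": 0, "twist": 0},
    {"tx": 0, "ty": 0, "tz": 0.01, "twist": 0},
    {"tx": 0, "ty": 0, "tz": 0.02, "twist": 0},
    {"tx": 0, "ty": 0, "tz": 0.03, "twist": 0},
    {"tx": 0, "ty": 0, "tz": 0.04, "twist": 0},
    {"tx": 0, "ty": 0, "tz": 0.05, "twist": 0},
    {"tx": 0, "ty": 0, "tz": 0.06, "twist": 0},
    {"tx": 0, "ty": 0, "tz": 0.07, "twist": 0},
  ],
)

```text
t: 11.97
eef_pos: [0.5003, 0.1924, 0.0971]
ee_rot: [-3.141, 0.0, -1.723]
force: [-0.2, 0.7, -6.6]
width: 0.0332
gripper_force: 45.0
```

```bash
python3 -c "
from h import *
to(.499,.193,.096,-99)
s=get_state();print(s['moment'],s['gripper_force'])"
```

```text
t 11.97 p [0.5003 0.1924 0.0971] yaw -98.7 F [-0.2  0.7 -6.6] w 0.0332
tx,ty,tz [-0.001  0.006  0.004] twist 0.002
[ 0.3112317  -0.20048461 -0.0048598 ] 44.998555183410645
```

In the hole: lift is about 2 mm and the spring force is near 7 N. I'll release and rise, then back away to get a clear view.

Request:
arm_command(
  commands=[
    {"tx": 0, "ty": 0, "tz": 0.01, "twist": 0},
    {"tx": 0, "ty": 0, "tz": 0.01, "twist": 0},
    {"tx": 0, "ty": 0, "tz": 0.01, "twist": 0},
    {"tx": 0, "ty": 0, "tz": 0.01, "twist": 0},
    {"tx": 0, "ty": 0, "tz": 0.01, "twist": 0},
    {"tx": 0, "ty": 0, "tz": 0.01, "twist": 0},
    {"tx": 0, "ty": 0, "tz": 0.01, "twist": 0},
    {"tx": 0, "ty": 0, "tz": 0.01, "twist": 0},
  ],
  claw=0.9,
)

```text
t: 12.63
eef_pos: [0.5001, 0.1925, 0.0947]
ee_rot: [-3.141, 0.0, -1.723]
force: [0.4, 0.8, -0.3]
width: 0.0776
gripper_force: 0.0
```

Request:
arm_command(
  commands=[
    {"tx": 0, "ty": 0, "tz": -0.05, "twist": 0},
    {"tx": 0, "ty": 0, "tz": -0.12, "twist": 0},
    {"tx": 0, "ty": 0, "tz": -0.22, "twist": 0},
    {"tx": 0, "ty": 0, "tz": -0.34, "twist": 0},
    {"tx": 0, "ty": 0, "tz": -0.46, "twist": 0},
    {"tx": 0, "ty": 0, "tz": -0.56, "twist": 0},
    {"tx": 0, "ty": 0, "tz": -0.64, "twist": 0},
    {"tx": 0, "ty": 0, "tz": -0.66, "twist": 0},
  ],
)

```text
t: 13.3
eef_pos: [0.5014, 0.1931, 0.2636]
ee_rot: [-3.137, 0.004, -1.722]
force: [0.7, 0.6, 0.3]
width: 0.0786
gripper_force: 0.0
```

Request:
arm_command(
  commands=[
    {"tx": -0.1, "ty": -0.05, "tz": 0, "twist": 0},
    {"tx": -0.2, "ty": -0.1, "tz": 0, "twist": 0},
    {"tx": -0.3, "ty": -0.15, "tz": 0, "twist": 0},
    {"tx": -0.42, "ty": -0.15, "tz": 0, "twist": 0},
    {"tx": -0.54, "ty": -0.15, "tz": 0, "twist": 0},
    {"tx": -0.66, "ty": -0.15, "tz": 0, "twist": 0},
    {"tx": -0.78, "ty": -0.15, "tz": 0, "twist": 0},
    {"tx": -0.9, "ty": -0.15, "tz": 0, "twist": 0},
  ],
)

```text
t: 13.97
eef_pos: [0.5711, 0.4104, 0.2587]
ee_rot: [3.141, -0.001, -1.723]
force: [0.2, -0.3, 0.4]
width: 0.0786
gripper_force: 0.0
```

```bash
python3 -c "
from h import *
to(.499,.193,.096,-99)
save('side','s3');save('top','t3')
cv2.imwrite('pics/c3.png',np.hstack([cv2.resize(cv2.imread('pics/s3.png')[125:235,170:280],(390,390),interpolation=2),cv2.resize(cv2.imread('pics/t3.png')[170:270,165:265],(390,390),interpolation=2)]))"
```

```text
t 13.97 p [0.5711 0.4104 0.2587] yaw -98.7 F [ 0.2 -0.3  0.4] w 0.0786
tx,ty,tz [0.903 0.153 0.651] twist 0.002
```

View pics/c3.png

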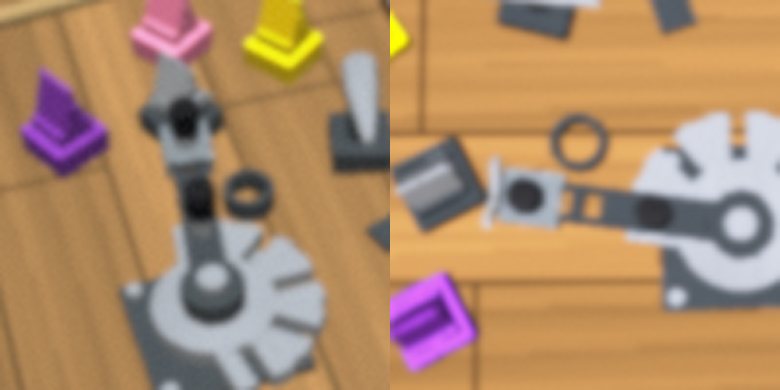

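```bash
python3 -c "
from h import *
def tri(u,v):
    o1,d1=ray('top',u);o2,d2=ray('side',v)
    s=np.linalg.lstsq(np.c_[d1,-d2],o2-o1,rcond=None)[0];print((o1+d1*s[0]).round(4),(o2+d2*s[1]).round(4))
tri((232.9,224.4),(226.1,180.8));tri((199.6,220),(221.9,158.3))"
```

```text
[0.482  0.0657 0.1251] [0.4816 0.0658 0.1251]
[0.5001 0.1921 0.1198] [0.4989 0.1923 0.1197]
```

```bash
python3 -c "
from h import *
def cen(f,u):
    g=cv2.imread('pics/'+f+'.png').max(2).astype(float);u0,v0=map(int,u)
    p=g[v0-9:v0+10,u0-8:u0+9];m=(p<45).astype(np.uint8);n,l,s,c=cv2.connectedComponentsWithStats(m)
    i=1+np.argmax(s[1:,4]);w=np.where(l==i,45-p,0);yy,xx=np.mgrid[:19,:17]
    return (u0-8+(w*xx).sum()/w.sum(),v0-9+(w*yy).sum()/w.sum()),s[i].tolist()
for a,b in(((('top0'),(254,205)),('side0',(252,192))),(('top0',(254,187)),('side0',(269,188))),(('t3',(233,224)),('s3',(226,181))),(('t3',(200,220)),('s3',(222,158)))):
    (u,s1),(v,s2)=cen(*a),cen(*b)
    o1,d1=ray('top',u);o2,d2=ray('side',v)
    s=np.linalg.lstsq(np.c_[d1,-d2],o2-o1,rcond=None)[0];print(np.round(u,1),np.round(v,1),s1,s2,(o1+d1*s[0]).round(4),(o2+d2*s[1]).round(4))"
```

```text
Traceback (most recent call last):
ValueError: attempt to get argmax of an empty sequence
```

```bash
python3 -c "
from h import *
def cen(f,u):
    T=62 if 't' == f[0] else 45
    g=cv2.imread('pics/'+f+'.png').max(2).astype(float);u0,v0=map(int,u)
    p=g[v0-9:v0+10,u0-8:u0+9];m=(p<T).astype(np.uint8);n,l,s,c=cv2.connectedComponentsWithStats(m)
    if n<2: return (np.array(u),p.min())
    i=1+np.argmax(s[1:,4]);w=np.where(l==i,T-p,0);yy,xx=np.mgrid[:19,:17]
    return (u0-8+(w*xx).sum()/w.sum(),v0-9+(w*yy).sum()/w.sum()),s[i].tolist()
for a,b in(((('top0'),(254,205)),('side0',(252,192))),(('top0',(254,187)),('side0',(269,188))),(('t3',(233,224)),('s3',(226,181))),(('t3',(200,220)),('s3',(222,158)))):
    (u,s1),(v,s2)=cen(*a),cen(*b)
    o1,d1=ray('top',u);o2,d2=ray('side',v)
    s=np.linalg.lstsq(np.c_[d1,-d2],o2-o1,rcond=None)[0];print(np.round(u,1),np.round(v,1),s1,s2,(o1+d1*s[0]).round(4),(o2+d2*s[1]).round(4))"
```

```text
[253.9 204.3] [251.5 194.1] [5, 5, 6, 8, 41] [5, 5, 6, 10, 51] [ 0.5583 -0.0138  0.1107] [ 0.5552 -0.0131  0.1104]
[253.3 187. ] [268.4 189.5] [5, 6, 5, 7, 30] [5, 5, 6, 10, 52] [ 0.6247 -0.012   0.1116] [ 0.621  -0.0111  0.1111]
[233.1 223.8] [225.8 182.9] [5, 7, 7, 6, 27] [5, 5, 7, 10, 56] [0.485  0.0658 0.1134] [0.4799 0.0668 0.1133]
[200.2 219.5] [221.7 159.2] [5, 6, 6, 6, 22] [5, 6, 6, 8, 43] [0.5023 0.1902 0.1166] [0.4974 0.1911 0.1164]
```

```bash
python3 -c "
from h import *
print(job_done())"
```

```text
the job is handed in; nothing more can be done
None
```

I swung the arm into the hardy's notch (+80°), slid the sleeve to the outermost hole, released both plungers and handed the job in clear of everything. The station gave no verdict. The plungers being fully home is my inference: both dropped into place with about 2–3 mm of lift left before I let go, and the final camera heights were too noisy (a few mm) to confirm the last bit.

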